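# Mix a jar of tint paste at the paint counter

### The arm

A 6-joint arm with a two-finger parallel gripper is mounted at the origin on the work surface. World frame = base frame: x ahead of the robot, y to its left, z up, the work surface at z = 0. Lengths are in m, angles in rad, forces in N, time in s.
With the tool pointing down it reaches from about 0.25 to 0.725 m from the base axis. Payload 4 kg.
Tool frame: the origin (TCP) lies at the very end of the fingers, on their centre line; the grasp point (between the pads) lies 19 mm behind it; z points along the fingers, y is the line along which they close (so a half turn about z gives the same grasp; the last joint's range is limited). The gripper opens to 85 mm and grips with 20 to 120 N. Pads are 22 mm wide; open, the fingers measure 114 mm over their backs; the gripper's body (76 mm by 85 mm) begins 54 mm behind the grasp point. The pads swing forward as they close: fully open they stand 13 mm farther back than shut.
Start: joints at [-1.13, 0.241, 0.005, 1.335, 0, 1.571], TCP at [0.213, -0.452, 0.231] pointing down, gripper open.
Joint ranges: [-2.72, 2.72], [-1.05, 1.87], [-1.09, 1.28], [-1.99, 2.15], [-1.42, 1.44], [-3.14, 3.14]. Speed limits (rad/s): [2.79, 2.79, 3.14, 3.14, 3.14, 3.14].

### API

Orientations are given as a rotation vector (axis times angle).
In Python, from bench import r, eoat, state, cams gives the robot as it stands. The module is installed in compiled form; this text tells all that it offers. Calls block until the motion is done:
- r.reach(position, orientation): joint-space move of the TCP to a pose.
- r.move_straight(position, orientation=None, velocity=0.15, f_stop=None): straight line of the TCP; orientation=None keeps the orientation; velocity is the mean speed in m/s. With f_stop (N) it stops when the force on the tool has changed by that much, and returns True; else False.
- r.goto_joints(angles): joint-space move.
- eoat.command_gripper(opening, effort=None): finger opening in m; effort is the grip in N (None keeps the last); returns when the fingers have stopped.
- r.hold(seconds).
- r.inverse_kinematics(position, orientation): joint angles nearest the present ones, or None.
- state(): the state.
- cams.camera(name): name is "side" or "top" or "wrist"; returns (picture, depth): 420x560x3 uint8, red, green, blue; 420x560 float32, m along the optical axis (not along the pixel's ray), 0 where there is no reading.
- cams.camera_info(name): a dict with "camera_matrix" (3x3 intrinsics, pixels), "distortion" ([k1, k2, p1, p2, k3] as OpenCV has them; the pictures are not rectified), "T" (4x4, takes a point from camera to world coordinates). Camera axes: x right, y down, z forward; pixel columns grow to the right and rows downward; lengths in m; the calibration is good to about 2 mm. A picture is of the moment at which its call begins: read the wrist's pose just before it. camera_info takes no time and is no camera call; for the wrist camera it gives the pose at the moment of the call.
A pose or a line that the arm cannot do raises r.PlanningError and nothing moves.
- r.hand_in(): hands the job in; it is judged then, once.
The state is a dict: "time": time; "qpos": joint angles; "joint_velocities": joint speeds; "tau": joint torques, N m; "ee_pos": TCP position; "eef_rot": TCP orientation; "ft_force": force on the tool from outside, world axes, zero at the start; "torque": the same for the moment, N m; "gripper_width": finger opening in m; "grasp_force": force on a finger pad.
Only numpy, scipy, OpenCV 4.12 (cv2) and the standard library are available. Lean on these libraries where they do the work, as an engineer would, in place of code of your own. Each camera call takes 0.05 s, during which the arm holds its last target. There are 200 camera calls.

### The job

Mix the red-lidded jar in the bench mixer: with the crank, turn the jar right upside down, then bring it back upright. Then press the spring-return lever of the mixer down past its first two notches into the third, not on to the end stop, and finish while holding it there with the fingers, for it springs up and the mixer stops when let go. Leave the other things on the counter and the tape roll on the mixer where they are.

Things in the scene. Friction and masses are not known exactly. Their poses are not given: they have to be found in the camera images.
- mixer: jar mixer, fixed: grey deck 30 mm high. Origin on its underside; deck spans x -110 to +140, y -200 to +200 mm; -x is its front, facing the robot at yaw 0. Two aluminium posts (y -30 and +90, x -22 to +22, 162 mm tall) carry the jar's axle along y at x 0, z 140. Blue lever housing at x -20 to +140, y -189 to -111, 168 mm tall
- cradle (a joint): angle of jar and crank about the axle, rad: 0 = jar upright, crank handle at the front (mixer -x); grows as the handle goes up, over the top and down to the back; pi = jar upside down, handle at the back. Range -0.3 to 3.44. Starts at 0 to 0.5. Stays where it is left (about 2.5 N at the handle turns it)
- jar: closed white jar with an orange band and a red lid, 80 mm across, 126 mm tall, clamped in the turning cradle with the crank. Origin at the jar's centre, on the axle, at mixer x = 0, y = 30, z = 140 mm; its own z points to the lid
- crank_grip (a point): middle of the free part of the crank's black handle, a bar 14 mm thick along the mixer's y, 60 mm from the axle: at mixer x = -60 cos(cradle), y = 160, z = 140 + 60 sin(cradle) mm. The bar reaches 30 mm in to the crank arm and 24 mm out to its end. It can turn between the fingers, so the hand can point down all the way
- lever_angle (a joint): angle of the spring-return lever, rad: 0 = rest (up), grows as the paddle is pressed down; notches at 0.18, 0.36, 0.54 (the third), ridges halfway between them and at 0.63; end stop 0.75. It springs back to 0 when let go. Pressing takes 1 to 11 N at the paddle, rising, with a step up of about 2 N on leaving each notch
- lever: the spring-return lever; origin at its hinge, inside the blue housing, whose axis runs along the mixer's y. At mixer x = 60, y = -150, z = 120 mm. The steel lever arm, 16 mm wide, points from here to the front. On the housing's front edges, white, green, yellow and red marks show rest and notches 1, 2 and 3 (red)
- paddle (a point): black paddle on the lever's end, 36 mm along the lever, 50 mm wide (mixer y), 14 mm thick. This point is its centre, 130 mm from the hinge: at mixer x = 60 - 130 cos(0.36 - lever_angle), y = -150, z = 120 + 130 sin(0.36 - lever_angle) mm, so 166 mm up at rest, 97 mm up in the third notch
- tape: bystander: roll of black tape, 52 mm across, 24 mm high, lying on the front of the mixer's deck; origin under its centre
- tint_yellow: bystander: white tint bottle with yellow cap and label, 56 mm across, 150 mm tall; origin under its centre
- tint_blue: bystander: white tint bottle with blue cap and label, 56 mm across, 150 mm tall; origin under its centre
- tin: bystander: small paint tin with a green band, 80 mm across, 92 mm tall; origin under its centre
- stamp: bystander: office stamp, grey foot 40 by 65 mm, black body, 80 mm tall; origin under its centre
- scraper: bystander: paint scraper lying flat, red handle and steel blade, 200 mm long along its x, 16 mm high; origin on its underside where handle and blade meet

How it is judged:
On the way, in this order (a step that is already met when the one before it is completed fails the run):
1. the jar is upside down (within 20 degrees) (angle between jar's own z axis and vertical above 2.79 rad), for 0.1 s.
2. the jar is back upright (within 11 degrees) and still, the lever untouched (angle between jar's own z axis and vertical below 0.2 rad and velocity of joint cradle between -0.1 and 0.1 rad/s and value of joint lever_angle below 0.1 rad), for 0.2 s.
3. the fingers hold the lever in its third notch (value of joint lever_angle between 0.46 and 0.62 rad and contact force between the fingers and lever above 1 N), for 0.3 s.
At the end, for the whole second after the job is handed in: the jar has been upside down and is upright again (within 0.2 rad) with nothing touching it, and the fingers hold the lever's paddle still in the third notch (lever between 0.46 and 0.62 rad, push over 1 N) (all of step 3 and angle between jar's own z axis and vertical below 0.2 rad and velocity of joint lever_angle between -0.1 and 0.1 rad/s and contact force between jar and anything else below 0.5 N); the arm keeps its last pose, push and grip.
It fails at once if a bystander is pushed more than 40 mm, or tipped (distance of any of tape, tint_yellow, tint_blue, tin, stamp, scraper from where it was at the start of the episode above 0.04 m or angle between any of tint_yellow, tint_blue, tin, stamp's own z axis and vertical above 0.5 rad).
It also fails if it takes over 67 s, if anything falls off the work surface, if the arm or the gripper's body presses on something with over 40 N, if the wrist force passes 120 N, or if a joint passes its speed limit or range.

## Working session

There is one attempt and no reset: what is moved stays moved. The work goes in short steps, each a Python script; the robot and the scene stay as the last script left them, time stands still between calls to the robot, and variables do not carry over. Pictures are saved under pics/ and viewed, at most 10 in all, crops included, and the job is handed in when it is done.

```bash
mkdir -p pics; python3 - <<'E'
from bench import r,eoat,state,cams
import cv2,numpy as np
for n in("top","side"):
    p,d=cams.camera(n); cv2.imwrite(f"pics/{n}0.png",cv2.resize(p[:,:,::-1],(800,600),interpolation=cv2.INTER_CUBIC)); np.savez(f"{n}0.npz",p=p,d=d,**{k:np.array(v) for k,v in cams.camera_info(n).items()})
    i=cams.camera_info(n);print(n,np.round(i["T"],3).tolist(),i["camera_matrix"],i["distortion"])
s=state();print(s["time"],s["ee_pos"],s["eef_rot"],s["ft_force"])
E
```

```text
top [[-0.009, -0.999, 0.043, 0.424], [-1.0, 0.008, -0.025, 0.018], [0.025, -0.043, -0.999, 1.179], [0.0, 0.0, 0.0, 1.0]] [[402.03405831   0.         283.68169083]
 [  0.         402.03405831 200.91627055]
 [  0.           0.           1.        ]] [0.01582302 0.         0.         0.         0.        ]
side [[-0.996, -0.067, 0.057, 0.419], [-0.084, 0.538, -0.839, 1.267], [0.026, -0.84, -0.542, 0.935], [0.0, 0.0, 0.0, 1.0]] [[499.59626977   0.         277.97665134]
 [  0.         499.59626977 210.98546073]
 [  0.           0.           1.        ]] [-0.01176598  0.          0.          0.          0.        ]
0.1 [ 0.21309737 -0.45166519  0.23049158] [-3.06374449e+00 -6.86471933e-01  6.57206966e-04] [ 0.06243935 -0.71000733  0.04052876]
```

View pics/top0.png

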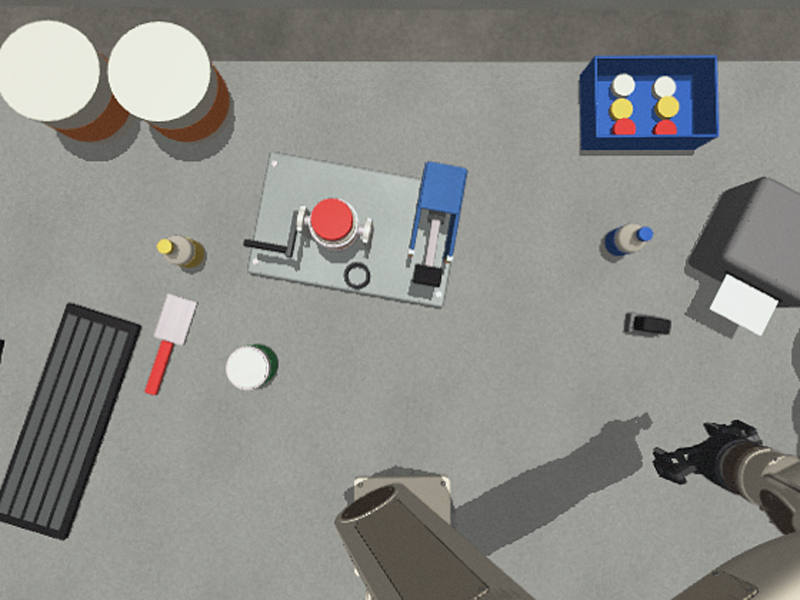

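View pics/side0.png

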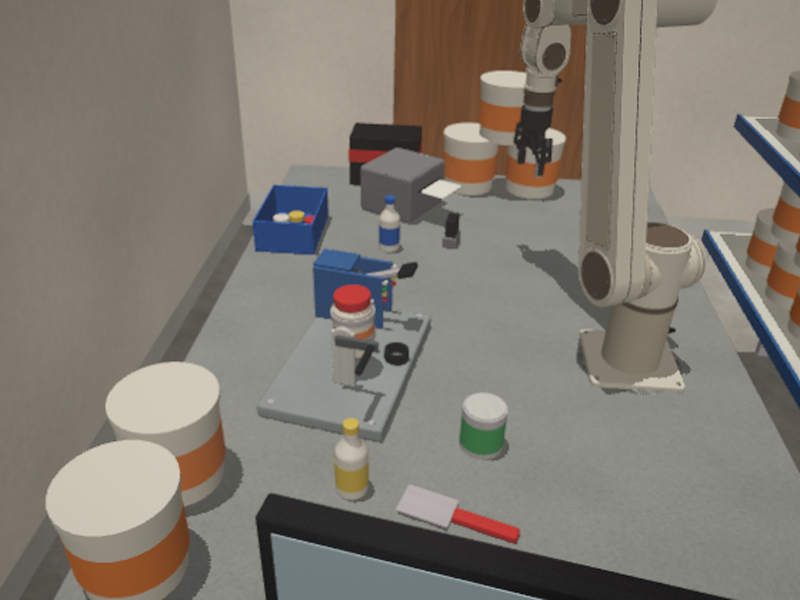

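The top view shows the deck with corners near (272,153), (248,270) and (441,307), the crank handle at (245–293, 243–250), the paddle at (428,275) and the tape at (357,275). The side view shows the crank near (360,350) and the paddle at (407,270). I'll enlarge the mixer in both views.

```bash
python3 - <<'E'
import cv2,numpy as np
t=np.load("top0.npz")["p"][95:225,160:340]; s=np.load("side0.npz")["p"][160:310,175:320]
a=cv2.resize(t[:,:,::-1],None,fx=4.4,fy=4.4,interpolation=cv2.INTER_CUBIC);b=cv2.resize(s[:,:,::-1],None,fx=4,fy=4,interpolation=cv2.INTER_CUBIC)
print(a.shape,b.shape)
cv2.imwrite("pics/t1.png",a);cv2.imwrite("pics/s1.png",b)
E
```

```text
(572, 792, 3) (600, 580, 3)
```

View pics/t1.png

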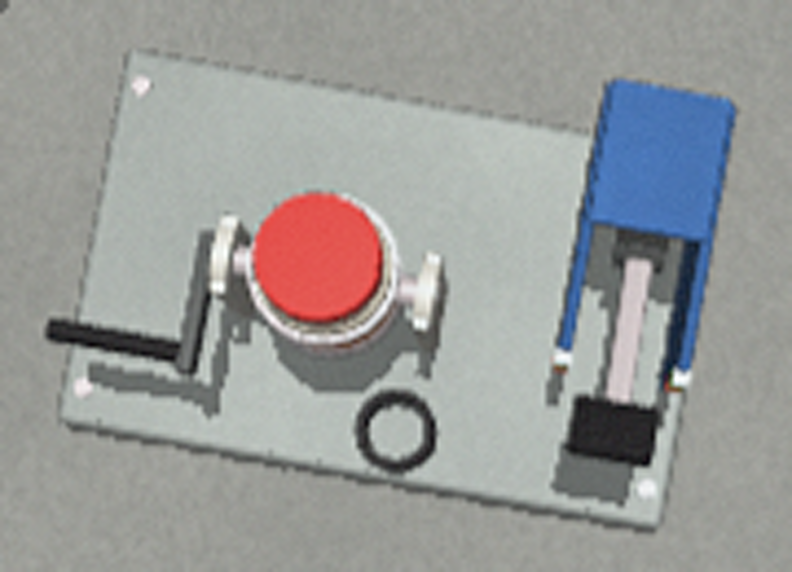

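View pics/s1.png

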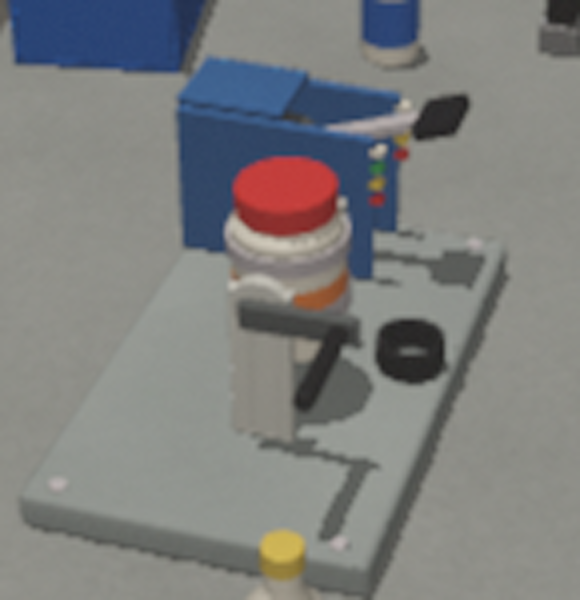

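Enlarged views. Top crop: handle from (48,330) to (185,352), paddle centre (613,431), lid centre (318,257), deck corners (133,52), (66,422) and (660,522). Side crop: handle end (303,403), paddle (442,117), lid (286,183), deck corners (505,247) and (25,500). Next I'll fit the mixer pose to both views.

```bash
cat > fit.py <<'E'
import numpy as np,cv2
from scipy.optimize import least_squares
D={n:np.load(f"{n}0.npz") for n in("top","side")}
def proj(n,P):
    d=D[n];W=np.linalg.inv(d["T"])
    return cv2.projectPoints(np.atleast_2d(P).astype(float),cv2.Rodrigues(W[:3,:3])[0],W[:3,3],d["camera_matrix"],d["distortion"])[0][:,0]
def M(p,X):
    x,y,z,w=p[:4];c,s=np.cos(w),np.sin(w);X=np.atleast_2d(X)/1000
    return np.c_[x+c*X[:,0]-s*X[:,1],y+s*X[:,0]+c*X[:,1],z+X[:,2]]
def pts(th):
    H=lambda y:(-60*np.cos(th),y,140+60*np.sin(th)); L=(63*np.sin(th),30,140+63*np.cos(th))
    P=(-61.7+2.5,-150,165.8+6.5)
    return dict(top=[((133,52),(140,200,30)),((66,422),(-110,200,30)),((660,520),(-110,-200,30)),((613,80),(140,-111,168)),((735,102),(140,-189,168)),
      ((48,331),H(184)),((318,257),L),((613,431),P)],
     side=[((505,247),(-110,-200,30)),((25,500),(140,200,30)),((372,572),(-110,200,30)),((303,403),H(184)),((286,183),L),((442,117),(-61.7,-150,165.8))])
def res(p):
    o=[]
    for n,l in pts(p[4]).items():
        f,off=((4.4,(160,95)),(4,(175,160)))[n=="side"]
        u=(np.array([a for a,_ in l])+.5)/f-.5+off
        o.append(proj(n,M(p,[b for _,b in l]))-u)
    return np.vstack(o)
if __name__=="__main__":
    s=least_squares(lambda p:res(p).ravel(),[.65,.05,0,-.1,.2],loss="soft_l1")
    print(s.x.round(4),np.rad2deg(s.x[3:]));print(res(s.x).round(1).tolist()); np.save("fit.npy",s.x)
    p=s.x;print("jar",M(p,(0,30,140)),"grip",[M(p,(-60*np.cos(t),160,140+60*np.sin(t))).round(3).tolist() for t in(p[4],1.57,3.14)],"paddle",M(p,(-61.7,-150,165.8)))
E
python3 fit.py
```

```text
[ 0.5753  0.0883 -0.0019 -0.1839  0.0672] [-10.53449502   3.85230047]
[[-1.3, -0.8], [-2.3, 0.6], [0.9, 2.8], [-1.0, -0.4], [1.3, 0.1], [0.4, 0.2], [0.4, -0.5], [0.7, -0.7], [1.2, -0.5], [-1.7, -0.7], [-0.1, -0.0], [0.6, 0.6], [-0.2, 0.9], [0.2, 1.1]]
jar [[0.58076039 0.11781965 0.13808978]] grip [[[0.546, 0.257, 0.142]], [[0.604, 0.246, 0.198]], [[0.664, 0.235, 0.138]]] paddle [[ 0.4871914  -0.047866    0.16388978]]
```

```bash
cat > h.py <<'E'
from bench import r,eoat,state,cams
import numpy as np,cv2
from scipy.spatial.transform import Rotation as Ro
from fit import M
def rot(w,sgn=1):
    y=sgn*np.array([np.cos(w),np.sin(w),0]);z=np.array([0,0,-1.]);return Ro.from_matrix(np.c_[np.cross(y,z),y,z]).as_rotvec()
def grip(p,th,back=.019,rad=60,y=160):
    g=M(p,(-rad*np.cos(th),y,140+rad*np.sin(th)))[0];g[2]-=back;return g
def snap(n,name):
    i=cams.camera_info(n);pic,d=cams.camera(n);np.savez(name+".npz",p=pic,d=d,**{k:np.array(v) for k,v in i.items()})
    cv2.imwrite(f"pics/{name}.png",pic[:,:,::-1]);return pic,d,i
E
python3 - <<'E'
from h import *
p=np.load("fit.npy");g=grip(p,p[4])
for s in(1,-1):
    for q in(g+[0,0,.12],grip(p,1.57),grip(p,3.1)):
        k=r.inverse_kinematics(q,rot(p[3],s));print(s,None if k is None else np.round(k,2))
k1=r.inverse_kinematics(g+[0,0,.12],rot(p[3],1));k2=r.inverse_kinematics(g+[0,0,.12],rot(p[3],-1))
s=1 if abs(k1[5])<abs(k2[5]) else -1
r.move_straight(np.array(state()["ee_pos"])+[0,0,.15],velocity=.25)
r.reach(g+[0,0,.12],rot(p[3],s)); snap("wrist","w0"); print(s,state()["time"],state()["ee_pos"])
E
```

```text
1 [0.44 0.45 0.33 1.45 0.   2.19]
1 [0.39 0.57 0.37 1.37 0.   2.14]
1 [0.34 0.71 0.47 1.32 0.   2.09]
-1 [ 0.44  0.45  0.33  1.45  0.   -0.95]
-1 [ 0.39  0.57  0.37  1.37  0.   -1.  ]
-1 [ 0.34  0.71  0.47  1.32  0.   -1.05]
-1 3.7 [0.54605565 0.25581159 0.24331348]
```

View pics/w0.png

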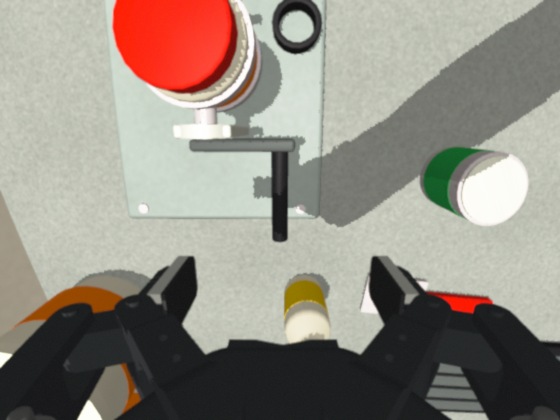

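The wrist view shows the handle running from (279,152) to (280,241), the crank arm (190–294, 146), and the deck corners at (131,218) and (320,217). I'll compare these with the model and use depth for height.

```bash
python3 - <<'E'
from h import *
from fit import D,proj
D["w"]=d=np.load("w0.npz");p=np.load("fit.npy");th=p[4]
H=lambda y:(-60*np.cos(th),y,140+60*np.sin(th))
print(proj("w",M(p,[H(184),H(130),(140,200,30),(-110,200,30),(63*np.sin(th),30,140+63*np.cos(th))])).round(1).tolist())
K=d["camera_matrix"]
for u,v in((280,180),(280,200),(280,225),(200,146),(240,146),(285,146),(280,152),(200,210),(160,180),(180,35)):
    z=np.median(d["d"][v-1:v+2,u-1:u+2]);n=cv2.undistortPoints(np.array([[[u,v]]],float),K,d["distortion"])[0,0]
    W=(d["T"]@[n[0]*z,n[1]*z,z,1])[:3]; c,s=np.cos(p[3]),np.sin(p[3]);q=W-p[:3]
    print(u,v,W.round(4),"mixer",(c*q[0]+s*q[1]).round(4),(-s*q[0]+c*q[1]).round(4),W[2].round(4))
E
```

```text
[[284.0, 238.3], [284.0, 178.1], [130.3, 218.1], [322.7, 218.0], [173.1, 23.4]]
280 180 [0.5435 0.227  0.1488] mixer -0.0566 0.1305 0.1488
280 200 [0.5466 0.2435 0.149 ] mixer -0.0565 0.1473 0.149
280 225 [0.5507 0.265  0.149 ] mixer -0.0565 0.1693 0.149
200 146 [0.6007 0.188  0.1509] mixer 0.0068 0.1027 0.1509
240 146 [0.5693 0.1941 0.152 ] mixer -0.0252 0.1029 0.152
285 146 [0.5345 0.2006 0.1534] mixer -0.0606 0.1029 0.1534
280 152 [0.5393 0.2047 0.1491] mixer -0.0567 0.1078 0.1491
200 210 [0.6554 0.2654 0.0297] mixer 0.0464 0.1888 0.0297
160 180 [0.6951 0.2186 0.0296] mixer 0.094 0.15 0.0296
180 35 [0.5819 0.1248 0.2034] mixer -0.0002 0.0371 0.2034
```

```bash
cat > crank.py <<'E'
from h import *
def arc(p,a,b,n=14):
    R=rot(p[3],-1);lim=0
    for t in np.linspace(a,b,n+1)[1:]:
        r.move_straight(grip(p,t),R,velocity=.12)
        f=np.array(state()["ft_force"]);print(round(t,2),f.round(1),np.round(np.array(state()["ee_pos"])-grip(p,t),4))
        if np.linalg.norm(f)>40: print("high");break
E
python3 - <<'E'
from crank import *
p=np.load("fit.npy");c,s=np.cos(p[3]),np.sin(p[3]);p[0]+=.003*c;p[1]+=.003*s;p[2]=0;p[4]=.035;np.save("fit2.npy",p)
R=rot(p[3],-1);g=grip(p,p[4])
r.move_straight(g+[0,0,.06],R);print(r.move_straight(g,R,velocity=.08,f_stop=8))
eoat.command_gripper(.0,30);st=state();print(st["gripper_width"],st["grasp_force"],st["ft_force"],st["time"])
arc(p,p[4],.7,3);print(state()["gripper_width"])
E
```

```text
False
0.012990544803540043 29.226025342941284 [ 0.92432645  0.03306465 -0.44752964] 5.8
0.26 [0.  0.9 0.7] [0.0001 0.     0.0002]
0.48 [-3.6  1.2  0.6] [-0.0011  0.0002 -0.0003]
0.7 [-8.1  1.8  4. ] [-0.0027  0.0005 -0.0001]
0.012711575263662263
```

```bash
python3 - <<'E'
from crank import *
p=np.load("fit2.npy");p[2]=.003;np.save("fit3.npy",p)
arc(p,.7,1.9,6);print(state()["gripper_width"],state()["time"]); snap("side","s2")
E
```

```text
0.9 [-7.5  1.2  5.2] [-0.0022  0.0004  0.0003]
1.1 [-13.8  -0.7  10.2] [-0.0036  0.0007  0.0013]
1.3 [-10.5  -0.3  12.7] [-0.0023  0.0006  0.0024]
1.5 [-6.9 -1.1 10.8] [-0.0006  0.0003  0.0027]
1.7 [-2.9 -0.7  7.7] [0.0006 0.0002 0.0023]
1.9 [-1.1  1.   5.5] [0.0009 0.0002 0.0017]
0.012594511074151661 8.0917
```

```bash
python3 - <<'E'
from crank import *
p=np.load("fit3.npy")
arc(p,1.9,3.08,6);r.hold(.3);print(state()["gripper_width"],state()["time"]); p=snap("side","s3")[0]
cv2.imwrite("pics/s3c.png",cv2.resize(p[160:310,175:320,::-1],None,fx=4,fy=4,interpolation=cv2.INTER_CUBIC))
E
```

```text
2.1 [ 0.1 -0.9  2.5] [0.0015 0.0002 0.0012]
2.29 [2.8 1.2 2.7] [0.0013 0.0003 0.0006]
2.49 [3.  2.  2.7] [0.001  0.0004 0.0002]
2.69 [5.2 3.2 0.7] [ 0.0008  0.0004 -0.    ]
2.88 [4.3 4.  0.1] [ 0.0005  0.0004 -0.0003]
3.08 [4.6 3.2 0.6] [ 0.0004  0.0004 -0.0002]
0.012595960590428673 9.9417
```

View pics/s3c.png

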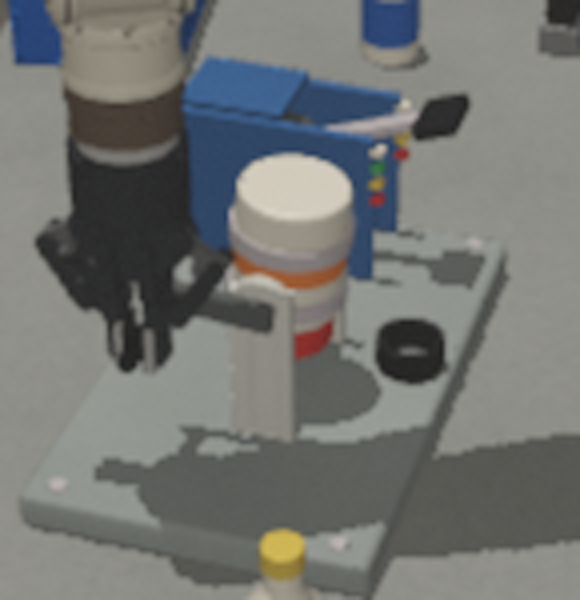

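The jar is upside down: the red lid is at the bottom (310,338) and the handle is at the back. Now I'll turn it back.

```bash
python3 - <<'E'
from crank import *
p=np.load("fit3.npy")
arc(p,3.08,0.0,15);r.hold(.3);print(state()["gripper_width"])
eoat.command_gripper(.05);g=np.array(state()["ee_pos"]);r.move_straight(g+[0,0,.12],velocity=.15)
r.hold(.4);print(state()["time"],state()["ft_force"])
snap("wrist","w1")
E
```

```text
2.87 [4.3 4.  0.3] [ 0.0004  0.0004 -0.    ]
2.67 [4.5 3.4 1. ] [0.0007 0.0004 0.0005]
2.46 [5.  2.  2.8] [0.0014 0.0003 0.001 ]
2.26 [6.  2.5 4.9] [0.0021 0.0002 0.002 ]
2.05 [6.2 2.2 8.6] [0.003  0.0001 0.0032]
1.85 [ 7.1  2.1 11.7] [0.004  0.     0.0047]
1.64 [ 5.   1.8 13.1] [0.0034 0.0001 0.0048]
1.44 [ 2.4  1.7 13. ] [0.0022 0.0003 0.0043]
1.23 [ 0.8  3.  10.6] [0.0008 0.0005 0.0032]
1.03 [0.8 3.8 7.9] [0.0004 0.0005 0.002 ]
0.82 [1.5 4.1 6. ] [0.0001 0.0005 0.001 ]
0.62 [1.8 4.4 1.3] [0.0001 0.0004 0.0001]
0.41 [4.2 4.2 1.3] [ 0.0005  0.0003 -0.0002]
0.21 [3.4 3.9 0.4] [ 0.0006  0.0003 -0.0004]
0.0 [3.6 3.2 1.2] [ 0.0005  0.0002 -0.0004]
0.01289841047365738
15.8333 [ 0.6252052  -0.26300923  0.05773047]
```

View pics/w1.png

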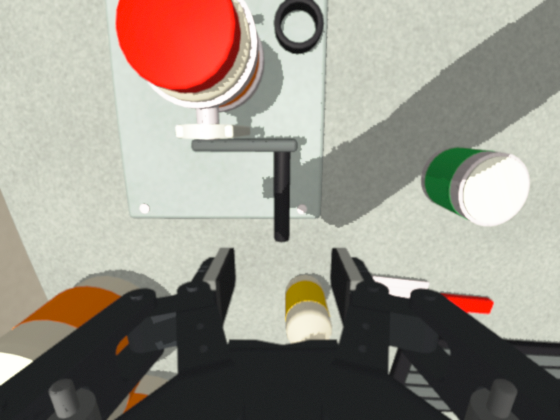

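The handle (282,150–240) and lid look as they did at the start. I'll check the handle height by depth, then hover over the lever with the closing line along mixer y.

```bash
cat >> h.py <<'E'
def pad(p,la,off=0,up=7):
    a=.36-la;return M(p,(60-(130+off)*np.cos(a)+up*np.sin(a),-150,120+(130+off)*np.sin(a)+up*np.cos(a)))[0]
E
python3 - <<'E'
from h import *
d=np.load("w1.npz");K=d["camera_matrix"]
for u,v in((282,200),(282,225)):
    z=np.median(d["d"][v-1:v+2,u-1:u+2]);n=cv2.undistortPoints(np.array([[[u,v]]],float),K,d["distortion"])[0,0];print((d["T"]@[n[0]*z,n[1]*z,z,1])[:3].round(4))
p=np.load("fit2.npy");t=pad(p,0)+[0,0,.10];Rs=[rot(p[3]+np.pi/2,s) for s in(1,-1)]
ks=[r.inverse_kinematics(t,R) for R in Rs];print([np.round(k,2) for k in ks])
R=Rs[int(np.argmin([abs(k[5]) for k in ks]))];np.save("R.npy",R)
r.move_straight(np.array(state()["ee_pos"])+[0,0,.08],velocity=.2)
r.reach(t,R);eoat.command_gripper(0,60);print(state()["ee_pos"],state()["time"],state()["gripper_width"])
snap("wrist","w2")
E
```

```text
[0.5467 0.2434 0.1489]
[0.5507 0.2649 0.1489]
[array([-0.1 ,  0.22,  0.08,  1.43,  0.  ,  0.08]), array([-0.1 ,  0.22,  0.08,  1.43,  0.  , -3.06])]
[ 0.49268306 -0.04869006  0.27234493] 18.1583 0.00033799248263000726
```

View pics/w2.png

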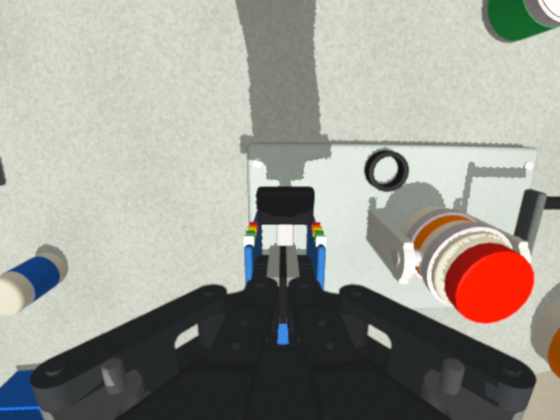

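The paddle shows at (257–314, 187–222), in line with the fingers, and the jar is upright. I'll check the paddle position by depth, then touch it.

```bash
python3 - <<'E'
from h import *
d=np.load("w2.npz");K=d["camera_matrix"];p=np.load("fit2.npy")
for u,v in((262,200),(285,191),(285,200),(285,208),(310,200)):
    z=np.median(d["d"][v-1:v+2,u-1:u+2]);n=cv2.undistortPoints(np.array([[[u,v]]],float),K,d["distortion"])[0,0];print((d["T"]@[n[0]*z,n[1]*z,z,1])[:3].round(4))
print("pred",pad(p,0))
r.move_straight(pad(p,0)+[0,0,.03],velocity=.15)
print(r.move_straight(pad(p,0)-[0,0,.012],velocity=.02,f_stop=1.5));s=state();print(s["ee_pos"],s["ft_force"],s["time"])
E
```

```text
[ 0.4796 -0.0648  0.1763]
[ 0.4756 -0.0445  0.1762]
[ 0.4832 -0.0458  0.176 ]
[ 0.4907 -0.0472  0.1734]
[ 0.487  -0.0252  0.1761]
pred [ 0.49259804 -0.04887143  0.17234693]
True
[ 0.49239482 -0.04885191  0.17436086] [0.11476488 0.30767034 3.95226203] 20.15
```

```bash
python3 - <<'E'
from h import *
p=np.load("fit2.npy")
for la in(.1,.2,.3,.4,.5,.545):
    r.move_straight(pad(p,la,off=2),velocity=.05);s=state();print(la,(s["ee_pos"]-pad(p,la,off=2)).round(4),np.round(s["ft_force"],1))
t=pad(p,.545,off=2);e=t-np.array(state()["ee_pos"])
r.move_straight(t+[0,0,e[2]],velocity=.02);r.hold(.3)
s=state();print((s["ee_pos"]-t).round(4),s["ee_pos"],np.round(s["ft_force"],1),s["time"])
a=snap("side","s4")[0][190:265,225:325,::-1]
b=snap("wrist","w4")[0][:,:,::-1]
a=cv2.resize(a,(560,420),interpolation=cv2.INTER_CUBIC);cv2.imwrite("pics/s4c.png",a)
E
```

```text
0.1 [ 0.0003 -0.      0.0001] [2.3 0.  1.9]
0.2 [ 0.0005 -0.0001  0.0002] [ 2.6 -0.6  2.4]
0.3 [0.     0.     0.0001] [ 2.6 -0.5  3.5]
0.4 [0.0001 0.     0.0004] [ 0.2 -0.5  5.2]
0.5 [0.     0.     0.0004] [0.9 0.4 7.1]
0.545 [0.     0.     0.0007] [ 0.1 -0.3  9.1]
[0.0001 0.     0.0004] [ 0.48103952 -0.04670602  0.10296187] [0.  0.6 9.1] 23.075
```

View pics/s4c.png

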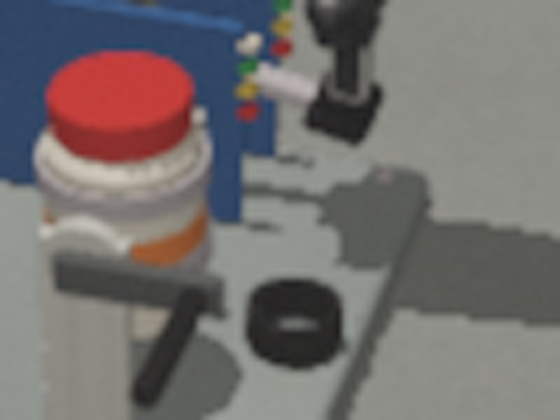

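View pics/w4.png

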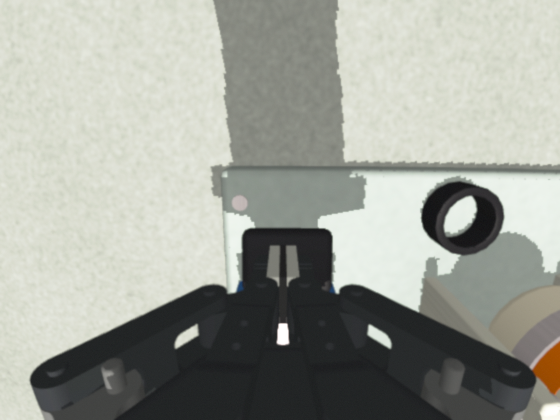

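The side crop shows the jar upright and untouched, with the paddle at (345,112) pressed below horizontal under the fingers. The wrist view shows the paddle at (245–331, 229–290). I'll estimate the lever angle from the paddle's depth before handing in.

```bash
python3 - <<'E'
from h import *
from fit import D,proj
d=np.load("w4.npz");K=d["camera_matrix"];p=np.load("fit2.npy");c,s=np.cos(p[3]),np.sin(p[3])
from scipy.optimize import brentq
for u,v in((252,240),(252,255),(324,240),(324,255),(324,270),(287,238)):
    z=np.median(d["d"][v-1:v+2,u-1:u+2]);n=cv2.undistortPoints(np.array([[[u,v]]],float),K,d["distortion"])[0,0];W=(d["T"]@[n[0]*z,n[1]*z,z,1])[:3]
    q=W-p[:3];x=(c*q[0]+s*q[1])*1e3-60;h=q[2]*1e3-120   # perpendicular offset from hinge = 7
    la=.36-brentq(lambda a:x*np.sin(a)+h*np.cos(a)-7,-.6,.6)
    print(u,v,W.round(4),round(x),round(h,1),"la",round(la,3))
print([(l,((proj("side",M(p,(60-130*np.cos(.36-l),-150,120+130*np.sin(.36-l))))[0]-[225,190])*5.6).round().tolist()) for l in(.36,.46,.54,.62)])
E
```

```text
252 240 [ 0.4678 -0.0619  0.0999] -141 -20.1 la 0.55
252 255 [ 0.4755 -0.0634  0.1018] -133 -18.2 la 0.548
324 240 [ 0.4751 -0.024   0.0994] -141 -20.6 la 0.554
324 255 [ 0.4829 -0.0254  0.1011] -133 -18.9 la 0.553
324 270 [ 0.4909 -0.0268  0.1026] -125 -17.4 la 0.554
287 238 [ 0.4702 -0.0433  0.0996] -142 -20.4 la 0.551
[(0.36, [344.0, 70.0]), (0.46, [342.0, 90.0]), (0.54, [339.0, 105.0]), (0.62, [335.0, 119.0])]
```

The lever is at about 0.55 rad, inside the third notch, with a 9 N push.

```bash
python3 -c "
from bench import r,state
print(state()['time'],state()['ft_force']);print(r.hand_in())"
```

```text
23.175 [ 0.396289   -0.48454031  8.93756945]
the job is handed in; nothing more can be done
None
```

The job is handed in at about 23 s: the jar was turned upside down and brought back upright, and the fingers are holding the lever in its third notch (about 0.55 rad measured, 9 N push); the verdict was not shown to me.

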